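# Knock a stuck wooden pendant out of its drilling nest

### The job

A wooden pendant disc is stuck flush in the pocket of the drilling nest. Take the knockout yoke by its top bar, bring its rod under the nest from the open side, feel gently for the hole in the underside and push the rod up until its collar meets the underside, so that the disc stands up out of the pocket but stays in it; then lower the yoke, draw it out and set it upright on the bench clear of the nest. Press only gently on the nest, do not touch the disc with anything but the rod, and leave the bowl, bottle, jar and bangle where they are.

Things in the scene. Friction and masses are not known exactly. Their poses are not given: they have to be found in the camera images.
- nest: Fixed aluminium drilling nest. Origin on the bench below the pocket's centre, z up. A 60 x 60 mm block, top 96 mm above the bench, overhangs from a post at its own +y (60 mm wide, y +30 to +50 mm; the post's foot is 110 mm wide, 10 mm high, y +30 to +90 mm). The space under the block is open from the bench up to 68 mm towards its -y, -x and +x. Rigid, does not give.
- nest_mouth (a point): Centre of the mouth of the nest's round pocket (38 mm wide, 16 mm deep), level with the block's top, 96 mm above the bench; axes as the nest's. The pocket's floor has a 28 mm wide opening in its middle.
- nest_under (a point): Point on the pocket's axis, 68 mm above the bench, on the underside of a steel guide bush (40 mm square, 6 mm thick; around it the block's underside is at 74 mm). The bush's plain 12 mm hole has its centre 6 mm off this point, in a direction that differs each time and is not seen or given: find it by touching the underside with the rod. The disc's bottom is 12 mm above here at the start.
- disc_center (a point): Centre of the wooden pendant disc, 36 mm wide, 16 mm thick, about 20 g. At the start it sits on the pocket's floor, its top flush with the block. Four spring plungers near the pocket's mouth grip its rim: it takes about 5 to 10 N to push it up, and it stays at the height where it is left while 5 mm or more of it is in the pocket.
- yoke_grip (a point): Centre of the top bar of the loose steel knockout yoke (0.35 kg), 120 mm above its underside. Closed frame in its x-z plane, z up: top bar along x 110 x 14 x 16 mm, two uprights 90 mm apart inside, foot 110 x 50 (y) x 12 mm on which it stands. The bar's underside is 112 mm up. It passes round the nest's block, foot below and bar above, with its x along the nest's x, either way round.
- rod_tip (a point): Flat tip of the knockout rod, which stands up from the middle of the yoke's foot, 37 mm above the yoke's underside and 83 mm straight below yoke_grip. Rod 8 mm wide, 21 mm long above a collar 18 mm wide and 4 mm high. The collar does not pass the hole: when it meets the bush's underside the disc has been pushed up 9 mm.
- bowl: White plastic bowl, 110 mm wide, 45 mm high, loose; origin under its centre. Leave it alone.
- glue: White bottle, 40 mm wide, 90 mm high, loose; origin under its centre. Leave it alone.
- bead_jar: Amber jar with a steel lid, 56 mm wide, 60 mm high, loose; origin under its centre. Leave it alone.
- bangle: Dark wooden bangle lying flat, 72 mm wide, 12 mm high, loose; origin under its centre. Leave it alone.
Not all that is in view belongs to the job. Of the things like the part that bears yoke_grip, leave any that is pink or red; of the rest the smaller one is meant.

How it is judged:
By the outcome, as a careful person would: the job done as asked, in the order asked, and still so for the second after the job is handed in, with the robot touching nothing.
It also fails if it takes over 58 s, if anything falls off the work surface, if the arm or the gripper's body presses on something with over 40 N, if the wrist force passes 120 N, or if a joint passes its speed limit or range.

### The arm

A 6-joint arm with a two-finger parallel gripper is mounted at the origin on the work surface. World frame = base frame: x ahead of the robot, y to its left, z up, the work surface at z = 0. Lengths are in mm, angles in rad, forces in N, time in s.
With the tool pointing down it reaches from about 350 to 775 mm from the base axis. Payload 7.3 kg.
Tool frame: the origin (TCP) lies on the centre line of the jaws, within the pads' length; the fingertips stand 17 mm ahead of it and the grasp point (between the pads) lies 2 mm behind it; z points along the fingers, y is the line along which they close (so a half turn about z gives the same grasp; the last joint's range is limited). The gripper opens to 92 mm and grips with 3 to 60 N. Pads are 19 mm wide; open, the fingers measure 130 mm over their backs; the gripper's body (75 mm by 190 mm) begins 47 mm behind the grasp point.
Start: joints at [-1.479, 0.342, 1.524, -0, 1.275, -0.146], TCP at [123.693, -510.238, 243.741] pointing down, gripper open.
Joint ranges: [-2.53, 2.53], [-0.77, 2.02], [0.04, 2.7], [-1, 4.14], [0.28, 2.66], [-3.11, 3.11]. Speed limits (rad/s): [2.57, 2.57, 3.14, 3.14, 3.14, 3.14].

### API

Orientations are given as [roll, pitch, yaw] about the fixed x, y, z axes, in that order (R = Rz(yaw) Ry(pitch) Rx(roll)).
In Python, from plant import bot gives the robot as it stands. The module is installed in compiled form; this text tells all that it offers.
- The arm moves only by the shell command python3 -m pendant 'ROWS'. ROWS is JSON, a list of rows, each a list of 3 entries, a list of its own where there are three numbers: the shift along the world's x, y, z as a fraction of full scale, then the turn, a rotation vector about the world's x, y, z as a fraction of full scale, then the opening, from -1 (shut) to 1 (fully open), so that 0 is half open. In form: [[[tx, ty, tz], [rx, ry, rz], claw], ...]. A call has exactly 10 rows; each row shifts and turns the commanded pose from where the row before left it; what a row does not reach is not made up. Full scale, the value 1, is 30 mm for a shift and 0.12 rad for a turn. A row lasts 1/12 s, in which the tool goes at most 41.7 mm and 7.16 degrees, less where a joint would pass 70% of its speed; a pose out of reach is approached as far as the arm can. A call with a number of a shift or a turn outside -1 to 1 is refused whole. A call with a gripper value outside its range is refused whole. The fingers move at their own pace and stop on an object; the grip force is fixed at half the most. Time passes only in rows, so rows that do not move let the fingers close, or fill a call up. It gives the time, the measured TCP pose, the force, the opening and the grip force at its end, in the units of the state.
- bot.get_obs(): the state, without advancing time (a new reading comes with each control period).
- bot.capture(name): name is "side" or "top" or "wrist"; returns the picture (480x640x3 uint8, blue, green, red); there is no depth.
- bot.camera_params(name): a dict with "fovy" (degrees; the focal length in pixels is half the picture's height over the tangent of half this angle, whatever the lens; pixels are square), "cx", "cy" (the principal point, pixels), "camera_from_world" (4x4, takes a point from world to camera coordinates). Camera axes: x right, y down, z forward; pixel columns grow to the right and rows downward; lengths in mm; the calibration is good to about 2 mm. The wrist camera is an equidistant fisheye: a pixel r from the principal point sees the ray r / f radians off the axis. A picture is of the moment at which its call begins: read the wrist's pose just before it. camera_params takes no time and is no camera call; for the wrist camera it gives the pose at the moment of the call.
- bot.close_job(): hands the job in; it is judged then, once.
The state is a dict: "time": time; "joint_positions": joint angles; "dq": joint speeds; "tau": joint torques, N m; "tool_pos": TCP position; "tcp_rot": TCP orientation; "contact_force": force on the tool from outside, world axes, zero at the start; "moment": the same for the moment, N m; "grip_width": finger opening in mm; "finger_force": force on a finger pad.
Only numpy, scipy, OpenCV 4.12 (cv2) and the standard library are available. Lean on these libraries where they do the work, as an engineer would, in place of code of your own. Each camera call takes 0.05 s, during which the arm holds its last target. There are 200 camera calls.

## Working session

There is one attempt and no reset: what is moved stays moved. The work goes in short steps, Python scripts to look and compute and a shell command to move; the robot and the scene stay as the last step left them, time stands still between calls to the robot, and variables do not carry over. Pictures are saved under pics/ and viewed, at most 10 in all, crops included, and the job is handed in when it is done.

```bash
mkdir -p pics; cat > h.py <<'E'
import numpy as np, cv2
from plant import bot
def ray(cam,u,v,P=None):
    P=P or bot.camera_params(cam); f=240/np.tan(np.radians(P["fovy"])/2)
    d=np.array([(u-P["cx"])/f,(v-P["cy"])/f,1.])
    if cam=="wrist":
        r=np.hypot(d[0],d[1]); d=np.array([*(d[:2]/max(r,1e-9)*np.sin(r)),np.cos(r)])
    T=np.array(P["camera_from_world"]); R=T[:3,:3]
    return -R.T@T[:3,3], R.T@d/np.linalg.norm(d)
def onz(cam,u,v,z,P=None):
    o,d=ray(cam,u,v,P); return (o+d*(z-o[2])/d[2]).round(1)
def pix(cam,p,P=None):
    P=P or bot.camera_params(cam); f=240/np.tan(np.radians(P["fovy"])/2)
    c=(np.array(P["camera_from_world"])@[*p,1])[:3]
    if cam=="wrist":
        r=np.hypot(c[0],c[1]); a=np.arctan2(r,c[2]); return np.array([P["cx"]+f*a*c[0]/r,P["cy"]+f*a*c[1]/r]).round(1)
    return np.array([P["cx"]+f*c[0]/c[2],P["cy"]+f*c[1]/c[2]]).round(1)
E
python3 - <<'E'
from h import *
for n in("top","side","wrist"):
    cv2.imwrite(f"pics/{n}0.png",bot.capture(n)); P=bot.camera_params(n); o,d=ray(n,320,240); print(n,P["fovy"],o.round(),d.round(2))
o=bot.get_obs();print(o["tool_pos"],o["tcp_rot"],o["time"],o["contact_force"])
E
```

```text
top 49.44966934965234 [ 369.  -95. 1140.] [ 0.09 -0.   -1.  ]
side 53.74405833114716 [-34. 797. 715.] [ 0.41 -0.75 -0.52]
wrist 65.70646984690485 [ 203. -491.  384.] [-0.29 -0.07 -0.96]
[ 123.66527644 -509.94120424  243.2189056 ] [-3.14047007e+00 -1.94463160e-04  2.37756758e-01] 0.15 [ 0.4041313   0.23762652 -0.3113862 ]
```

View pics/top0.png

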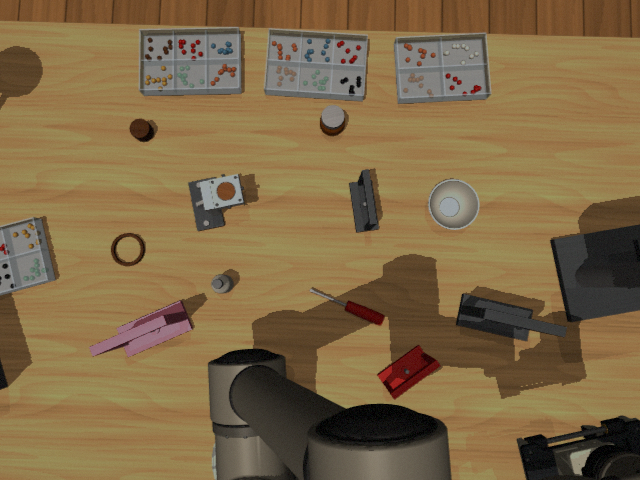

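View pics/side0.png

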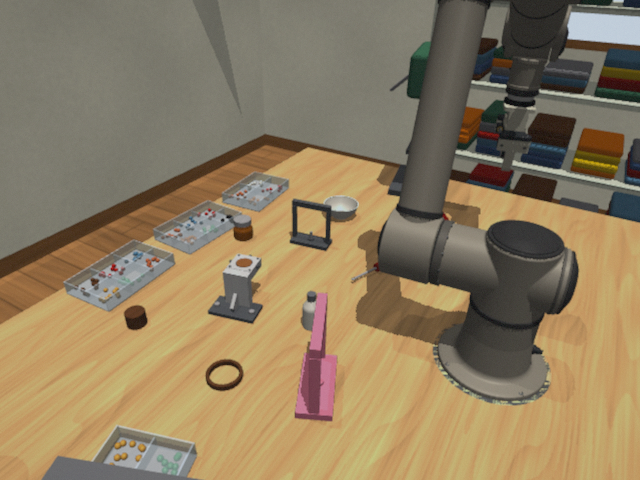

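The top view shows the nest at (222,192) with its disc at (227,190), and the bowl at (454,204). Candidates for the yoke: small dark yoke (365,203), large dark one (510,315), pink (150,330), red (408,371). The rule excludes pink and red, and of the rest the smaller is the one at (365,203). I'll check it in a close crop together with the nest.

```bash
python3 - <<'E'
from h import *
im=cv2.imread("pics/top0.png"); sd=cv2.imread("pics/side0.png")
a=cv2.resize(im[155:245,320:420],(400,360),interpolation=cv2.INTER_CUBIC)
b=cv2.resize(im[155:245,175:275],(400,360),interpolation=cv2.INTER_CUBIC)
cv2.imwrite("pics/crop1.png",np.hstack([a,b]))
P=bot.camera_params("top")
hsv=cv2.cvtColor(im,cv2.COLOR_BGR2HSV)
# disc
m=((hsv[...,0]<15)&(hsv[...,1]>120)).astype(np.uint8); m[:, :212]=0;m[:,242:]=0;m[:178]=0;m[204:]=0
M=cv2.moments(m,True);u,v=M['m10']/M['m00'],M['m01']/M['m00'];print("disc",u,v,M['m00'],onz("top",u,v,96))
# block top
m=((hsv[...,1]<50)&(hsv[...,2]>110)).astype(np.uint8); m[:,:195]=0;m[:,250:]=0;m[:170]=0;m[212:]=0
c=max(cv2.findContours(m,0,2)[0],key=cv2.contourArea);r=cv2.minAreaRect(c);print("block",r);print([onz("top",*p,96) for p in cv2.boxPoints(r)])
# yoke dark
m=((hsv[...,2]<75)&(hsv[...,1]<90)).astype(np.uint8);m[:,:335]=0;m[:,390:]=0;m[:160]=0;m[240:]=0
c=max(cv2.findContours(m,0,2)[0],key=cv2.contourArea);print("yoke",cv2.boundingRect(c),cv2.minAreaRect(c))
E
```

```text
disc 225.5252100840336 190.78991596638656 238.0 [555.   95.5  96. ]
block ((217.2692413330078, 192.3461456298828), (29.02518653869629, 46.28340148925781), 78.69007110595703)
[array([569.7, 164.9,  96. ]), array([591.1,  73.5,  96. ]), array([532.9,  59.4,  96. ]), array([511.7, 150.5,  96. ])]
yoke (349, 170, 29, 62) ((362.8386535644531, 200.4241943359375), (60.1273307800293, 22.79498291015625), 81.46923065185547)
```

View pics/crop1.png

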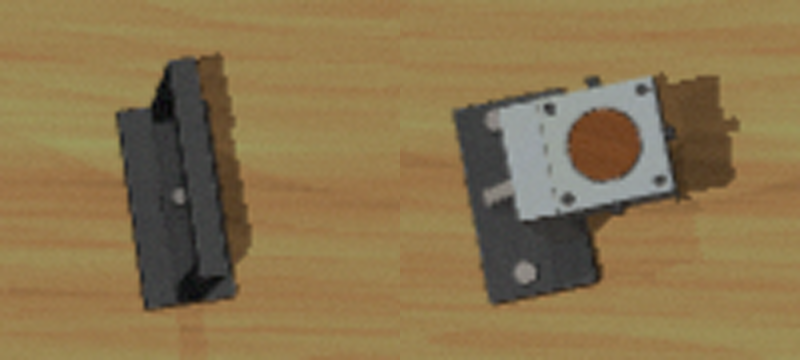

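The crop shows the small dark yoke with its rod (about px (365,204)) and bar ends near (366,170) and (373,224). It is the complete, small, dark one. The nest's post lies to image left, so the open side faces image right.

```bash
python3 - <<'E'
from h import *
k=lambda x,y:(x/4+320-.4,y/4+155-.4)
A=onz("top",*k(213,278),128);B=onz("top",*k(184,60),128)
print("bar",A,B,(A+B)/2,np.linalg.norm(B-A),np.arctan2(*(B-A)[[1,0]]))
C=[onz("top",*k(*p),12) for p in((117,110),(147,308),(236,296))];print("foot",C,np.linalg.norm(C[0]-C[1]),np.linalg.norm(C[2]-C[1]),"centre",(C[0]+C[2])/2, np.arctan2(*(C[0]-C[1])[[1,0]]))
print("rod",onz("top",*k(180,195),37))
E
```

```text
bar [ 491.7 -201.3  128. ] [ 599.5 -184.9  128. ] [ 545.6 -193.1  128. ] 109.0403595005079 0.15097592317997335
foot [array([ 597., -159.,   12.]), array([ 488.3, -177.9,   12. ]), array([ 496.2, -226.1,   12. ])] 110.3308660348499 48.84311619870295 centre [ 546.6  -192.55   12.  ] 0.17215199012570737
rod [ 546.8 -192.3   37. ]
```

```bash
python3 -m pendant '[[[0.8,0.6,0],[0,0,-0.065],1],[[0.8,0.6,0],[0,0,-0.065],1],[[0.8,0.6,0],[0,0,-0.065],1],[[0.8,0.6,0],[0,0,-0.065],1],[[0.8,0.6,0],[0,0,-0.065],1],[[0.8,0.6,0],[0,0,-0.065],1],[[0.8,0.6,0],[0,0,-0.065],1],[[0.8,0.6,0],[0,0,-0.065],1],[[0.8,0.6,0],[0,0,-0.065],1],[[0.8,0.6,0],[0,0,-0.065],1]]'; python3 -m pendant '[[[0.8,0.6,0],[0,0,0],1],[[0.8,0.6,0],[0,0,0],1],[[0.8,0.6,0],[0,0,0],1],[[0.8,0.6,0],[0,0,0],1],[[0.8,0.6,0],[0,0,0],1],[[0.8,0.6,0],[0,0,0],1],[[0.8,0.6,-0.2],[0,0,0],1],[[0.4,0.3,-0.2],[0,0,0],1],[[0,0,-0.2],[0,0,0],1],[[0,0,0],[0,0,0],1]]'
python3 - <<'E'
from h import *
P=bot.camera_params("wrist");o=bot.get_obs();im=bot.capture("wrist");cv2.imwrite("pics/w1.png",im)
print(o["tool_pos"],o["tcp_rot"]);print(pix("wrist",(546.3,-192.7,128),P),pix("wrist",(546.3,-192.7,37),P))
import pickle;pickle.dump(P,open("P1","wb"))
E
```

```text
time: 0.98
tool_pos: [364.6, -329.0, 243.6]
tcp_rot: [-3.141, 0.0, 0.159]
contact_force: [0.5, -0.5, -0.2]
grip_width: 91.9
finger_force: 0.0
time: 1.82
tool_pos: [542.8, -194.7, 223.7]
tcp_rot: [-3.14, 0.004, 0.161]
contact_force: [0.2, -0.8, 0.5]
grip_width: 92.0
finger_force: 0.0
[ 542.84150434 -194.70651609  223.6713854 ] [-3.13984532  0.00351072  0.16128626]
[316.8 245.7] [317.6 214.1]
```

View pics/w1.png

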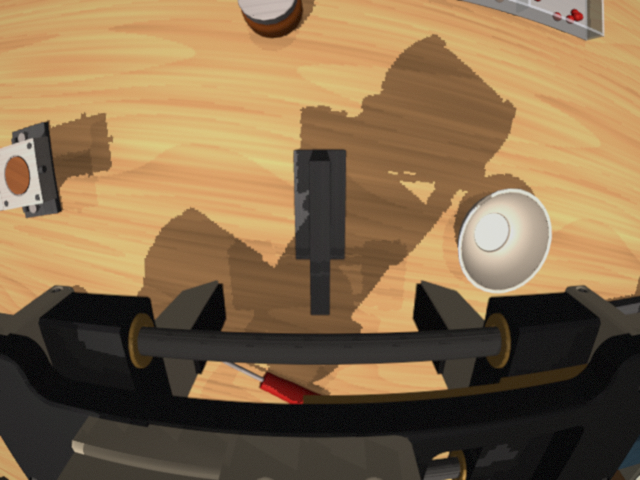

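The wrist view shows the bar end to end, from (320,161) to (320,315), with the jaws straddling it symmetrically; the bowl is well to the right.

```bash
python3 - <<'E'
from h import *
import pickle;P=pickle.load(open("P1","rb"));im=cv2.imread("pics/w1.png")
g=cv2.cvtColor(im,cv2.COLOR_BGR2GRAY)
for r in (285,300,308):print(r,g[r,302:338])
print(g[310:320,320],g[152:168,320])
A=onz("wrist",320,315,128,P);B=onz("wrist",319.5,161,128,P);print(A,B,(A+B)/2,np.linalg.norm(A-B),np.arctan2(*(B-A)[[1,0]]))
E
```

```text
285 [89 89 88 89 91 92 90 82 53 37 42 42 40 41 38 38 42 39 42 40 43 44 43 45
 43 39 43 59 81 95 96 96 96 96 94 96]
300 [89 88 89 88 89 90 87 81 60 42 39 41 42 41 40 40 42 40 43 41 40 41 42 39
 42 41 41 57 81 94 95 94 93 94 95 94]
308 [96 96 94 95 95 95 95 90 63 43 37 40 37 43 43 39 40 39 41 39 44 42 41 40
 41 42 40 52 74 84 83 83 82 84 85 88]
[41 40 41 42 52 76 94 99 97 96] [22 29 29 26 27 25 19 25 30 47 51 54 51 52 52 53]
[ 494.6 -203.4  128. ] [ 602.3 -185.3  128. ] [ 548.45 -194.35  128.  ] 109.21034749509766 0.16650348615969374
```

```bash
python3 -m pendant '[[[0.08,0.015,-0.5],[0,0,0.02],1],[[0.08,0.015,-0.5],[0,0,0.02],1],[[0,0,-0.5],[0,0,0],1],[[0,0,-0.5],[0,0,0],1],[[0,0,-0.5],[0,0,0],1],[[0,0,-0.5],[0,0,0],0],[[0,0,-0.3],[0,0,0],0],[[0,0,-0.19],[0,0,0],-0.4],[[0,0,0],[0,0,0],-1],[[0,0,0],[0,0,0],-1]]'; python3 -m pendant '[[[0,0,0],[0,0,0],-1],[[0,0,0],[0,0,0],-1],[[0,0,0],[0,0,0],-1],[[0,0,0],[0,0,0],-1],[[0,0,0],[0,0,0],-1],[[0,0,0],[0,0,0],-1],[[0,0,0],[0,0,0],-1],[[0,0,0],[0,0,0],-1],[[0,0,0],[0,0,0],-1],[[0,0,0],[0,0,0],-1]]'
```

```text
time: 2.7
tool_pos: [548.4, -194.9, 121.5]
tcp_rot: [3.141, -0.0, 0.164]
contact_force: [-0.0, 0.5, 0.3]
grip_width: 63.0
finger_force: 0.0
time: 3.53
tool_pos: [548.5, -194.2, 121.1]
tcp_rot: [-3.141, 0.0, 0.165]
contact_force: [-0.2, 0.4, 1.2]
grip_width: 13.7
finger_force: 30.0
```

```bash
python3 -m pendant '[[[0,0,0.25],[0,0,0],-1],[[0,0,0.3],[0,0,0],-1],[[0.1,0.5,0.15],[0,0,0.1],-1],[[0.2,0.8,0],[0,0,0.1],-1],[[0.2,0.9,0],[0,0,0.1],-1],[[0.2,0.9,0],[0,0,0.1],-1],[[0.2,0.9,0],[0,0,0.1],-1],[[0.2,0.9,0],[0,0,0.06],-1],[[0.1,0.5,0],[0,0,0],-1],[[0,0,0],[0,0,0],-1]]'
python3 - <<'E'
from h import *
P=bot.camera_params("wrist");o=bot.get_obs();im=bot.capture("wrist");cv2.imwrite("pics/w2.png",im)
print(o["tool_pos"],o["tcp_rot"],o["contact_force"],o["moment"]);print(pix("wrist",(555,95.5,96),P))
import pickle;pickle.dump(P,open("P2","wb"))
h=cv2.cvtColor(im,cv2.COLOR_BGR2HSV)
E
```

```text
time: 4.37
tool_pos: [584.9, -29.0, 142.7]
tcp_rot: [-3.141, -0.001, 0.235]
contact_force: [-0.2, 0.1, -3.8]
grip_width: 13.4
finger_force: 30.0
[584.91979671 -29.02327837 142.6606558 ] [-3.14083523e+00 -7.30107861e-04  2.35233682e-01] [-0.24888781  0.10470979 -3.78077135] [ 0.16390428  0.04098433 -0.04439413]
[110.4 275.9]
```

View pics/w2.png

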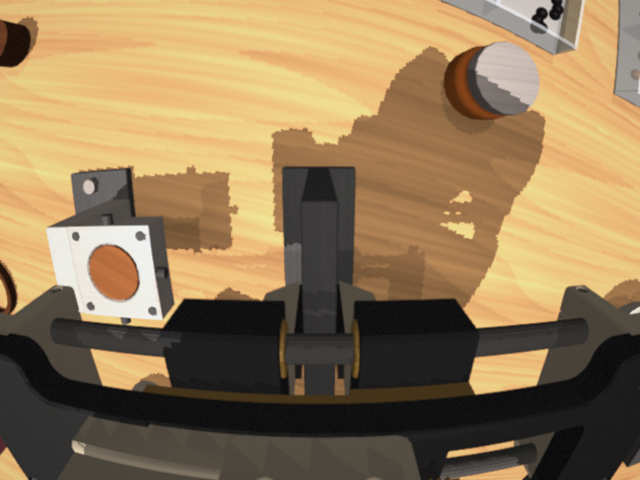

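The wrist view shows the disc at (113,272) on the white block top, and the gripped bar's far end at (320,200).

```bash
python3 - <<'E'
from h import *
import pickle;P=pickle.load(open("P2","rb"));im=cv2.imread("pics/w2.png")
h=cv2.cvtColor(im,cv2.COLOR_BGR2HSV)
def big(m):
    return max(cv2.findContours(m.astype(np.uint8),0,1)[0],key=cv2.contourArea)[:,0]
m=np.zeros((480,640),bool);m[235:310,80:150]=1
c=big(m&(h[...,1]>110)&(h[...,0]<20));W=np.array([onz("wrist",*p,96,P)[:2] for p in c])
(x,y),r=cv2.minEnclosingCircle(W.astype(np.float32))
A=np.c_[2*W,np.ones(len(W))];s=np.linalg.lstsq(A,(W**2).sum(1),rcond=None)[0];print("disc",(x,y),2*r,s[:2],2*np.sqrt(s[2]+s[:2]@s[:2]))
m[:]=0;m[200:330,70:180]=1
b=big(m&(h[...,1]<45)&(h[...,2]>150));W=np.array([onz("wrist",*p,96,P)[:2] for p in b],np.float32)
# lines: -y edge (right), fit
e=np.array([b[b[:,1]==r_][:,0].max() for r_ in range(235,305,5) ]);print(e)
E_=np.array([onz("wrist",u,v,96,P)[:2] for u,v in zip(e,range(235,305,5))],np.float32)
vx,vy,px,py=cv2.fitLine(E_,cv2.DIST_HUBER,0,.01,.01).ravel();print("edge yaw",np.arctan(vy/vx),"dist disc",(s[0]-px)*vy-(s[1]-py)*vx)
g=cv2.cvtColor(im,cv2.COLOR_BGR2GRAY);print(g[190:212,320])
t=np.array([584.92,-29.02]);yaw=.2352
for v in (200,201,202):
  q=onz("wrist",320,v,149.7,P)[:2]-t;print(v,q@[np.cos(yaw),np.sin(yaw)],q@[-np.sin(yaw),np.cos(yaw)])
E
```

```text
disc (557.6415405273438, 93.78169250488281) 36.47250747680664 [557.63130046  93.8236074 ] 35.4635851360865
[149 149 150 151 151 152 153 154 154 155 156 157 158 159]
edge yaw 0.24033894 dist disc -29.624074490164958
[36 30 31 33 33 31 33 32 33 34 35 51 54 60 60 62 59 60 61 60 61 60]
200 55.220976849743224 -0.7697504531487105
201 54.80868600005677 -0.7737822349882619
202 54.41969889874256 -0.6805672414992574
```

```bash
python3 -m pendant '[[[-0.1,0.4,0],[0,0,0.04],-1],[[-0.13,0.6,0],[0,0,0],-1],[[-0.14,0.65,0],[0,0,0],-1],[[-0.14,0.65,0],[0,0,0],-1],[[-0.14,0.65,0],[0,0,0],-1],[[-0.13,0.6,0],[0,0,0],-1],[[-0.09,0.4,0],[0,0,0],-1],[[-0.04,0.16,0],[0,0,0],-1],[[0,0,0.1],[0,0,0],-1],[[0,0,0.1],[0,0,0],-1]]'; python3 - <<'E'
from h import *
o=bot.get_obs();print(o["tool_pos"],o["tcp_rot"],o["contact_force"],o["moment"])
E
```

```text
time: 5.25
tool_pos: [557.3, 90.3, 148.3]
tcp_rot: [3.141, 0.0, 0.236]
contact_force: [-0.0, 0.4, -3.1]
grip_width: 13.9
finger_force: 30.0
[557.27080475  90.31443268 148.26226895] [3.14104604e+00 2.36614640e-04 2.36495055e-01] [-0.01488014  0.36820074 -3.09808365] [ 0.00873912 -0.06355427  0.00178906]
```

```bash
python3 -m pendant '[[[0,0.1,0],[0,0,0],-1],[[0,0,0],[0,0,0],-1],[[0,0,0],[0,0,0],-1],[[0,0,0.05],[0,0,0],-1],[[0,0,0.03],[0,0,0],-1],[[0,0,0.03],[0,0,0],-1],[[0,0,0.02],[0,0,0],-1],[[0,0,0],[0,0,0],-1],[[0,0,0],[0,0,0],-1],[[0,0,0],[0,0,0],-1]]'; python3 - <<'E'
from h import *
o=bot.get_obs();print(o["tool_pos"],o["tcp_rot"],o["contact_force"],o["moment"])
E
```

```text
time: 6.08
tool_pos: [557.2, 94.0, 152.0]
tcp_rot: [3.141, -0.0, 0.237]
contact_force: [-0.6, -0.4, -4.1]
grip_width: 13.5
finger_force: 30.0
[557.19764341  93.97648309 151.95151151] [ 3.14149635e+00 -2.19575036e-05  2.36639036e-01] [-0.6373496  -0.43725305 -4.05487748] [ 0.01534784 -0.04423477 -0.00056686]
```

```bash
python3 -m pendant '[[[0,0,0.02],[0,0,0],-1],[[0,0,0],[0,0,0],-1],[[0,0,0.02],[0,0,0],-1],[[0,0,0],[0,0,0],-1],[[0,0,0],[0,0,0],-1],[[0,0,0],[0,0,0],-1],[[0,0,0],[0,0,0],-1],[[0,0,0],[0,0,0],-1],[[0,0,0],[0,0,0],-1],[[0,0,0],[0,0,0],-1]]'; python3 - <<'E'
from h import *
o=bot.get_obs();print(o["tool_pos"],o["tcp_rot"],o["contact_force"],o["moment"])
E
```

```text
time: 6.92
tool_pos: [556.8, 94.0, 152.5]
tcp_rot: [-3.141, 0.001, 0.237]
contact_force: [1.4, -0.3, -18.3]
grip_width: 14.0
finger_force: 30.0
[556.75381337  93.955581   152.47212266] [-3.14138040e+00  1.43340630e-03  2.36601878e-01] [  1.37565422  -0.31744364 -18.26834594] [-0.03099451 -0.41859414 -0.02420192]
```

```bash
cat > f.py <<'E'
from h import *
o=bot.get_obs();print(o["tool_pos"].round(2),o["contact_force"].round(2),o["moment"].round(3))
E
python3 -m pendant '[[[0,0,-0.06],[0,0,0],-1],[[0.07,-0.07,0],[0,0,0],-1],[[0.07,-0.07,0],[0,0,0],-1],[[0,0,0],[0,0,0],-1],[[0,0,0.025],[0,0,0],-1],[[0,0,0.02],[0,0,0],-1],[[0,0,0],[0,0,0],-1],[[0,0,0],[0,0,0],-1],[[0,0,0],[0,0,0],-1],[[0,0,0],[0,0,0],-1]]'; python3 f.py
```

```text
time: 7.75
tool_pos: [561.4, 89.7, 152.4]
tcp_rot: [3.141, 0.0, 0.237]
contact_force: [1.8, -0.2, -13.5]
grip_width: 13.8
finger_force: 30.0
[561.39  89.7  152.44] [  1.84  -0.16 -13.53] [ 0.009 -0.252  0.005]
```

```bash

python3 -m pendant '[[[0,0,-0.045],[0,0,0],-1],[[0.03,0.06,0],[0,0,0],-1],[[0.03,0.06,0],[0,0,0],-1],[[0,0,0],[0,0,0],-1],[[0,0,0.02],[0,0,0],-1],[[0,0,0.02],[0,0,0],-1],[[0,0,0],[0,0,0],-1],[[0,0,0],[0,0,0],-1],[[0,0,0],[0,0,0],-1],[[0,0,0],[0,0,0],-1]]'; python3 f.py
```

```text
time: 8.58
tool_pos: [563.2, 93.3, 152.5]
tcp_rot: [3.141, 0.0, 0.237]
contact_force: [0.2, -0.5, -4.1]
grip_width: 13.7
finger_force: 30.0
[563.19  93.32 152.54] [ 0.19 -0.54 -4.12] [ 0.013 -0.046 -0.044]
```

```bash

python3 -m pendant '[[[0,0,-0.045],[0,0,0],-1],[[-0.08,-0.09,0],[0,0,0],-1],[[-0.09,-0.09,0],[0,0,0],-1],[[0,0,0],[0,0,0],-1],[[0,0,0.025],[0,0,0],-1],[[0,0,0.02],[0,0,0],-1],[[0,0,0],[0,0,0],-1],[[0,0,0],[0,0,0],-1],[[0,0,0],[0,0,0],-1],[[0,0,0],[0,0,0],-1]]'; python3 f.py
```

```text
time: 9.42
tool_pos: [557.8, 87.9, 152.1]
tcp_rot: [3.142, 0.001, 0.237]
contact_force: [0.6, -0.8, -8.9]
grip_width: 13.6
finger_force: 30.0
[557.85  87.91 152.14] [ 0.56 -0.78 -8.92] [-0.173 -0.04  -0.009]
```

At (563.2, 93.3) there was no contact at z 152.5, so I'll go back there and feel upward.

```bash

python3 -m pendant '[[[0,0,-0.045],[0,0,0],-1],[[0.09,0.09,0],[0,0,0],-1],[[0.085,0.09,0],[0,0,0],-1],[[0,0,0],[0,0,0],-1],[[0,0,0.03],[0,0,0],-1],[[0,0,0.03],[0,0,0],-1],[[0,0,0.03],[0,0,0],-1],[[0,0,0],[0,0,0],-1],[[0,0,0],[0,0,0],-1],[[0,0,0],[0,0,0],-1]]'; python3 f.py
```

```text
time: 10.25
tool_pos: [563.3, 93.3, 153.9]
tcp_rot: [3.141, -0.0, 0.237]
contact_force: [-0.6, -0.5, -3.3]
grip_width: 13.8
finger_force: 30.0
[563.32  93.32 153.94] [-0.55 -0.49 -3.33] [-0.085  0.001 -0.025]
```

In the hole. Rising to just below the disc.

```bash

python3 -m pendant '[[[0,0,0.05],[0,0,0],-1],[[0,0,0.05],[0,0,0],-1],[[0,0,0.05],[0,0,0],-1],[[0,0,0.05],[0,0,0],-1],[[0,0,0.05],[0,0,0],-1],[[0,0,0.04],[0,0,0],-1],[[0,0,0],[0,0,0],-1],[[0,0,0],[0,0,0],-1],[[0,0,0],[0,0,0],-1],[[0,0,0],[0,0,0],-1]]'; python3 f.py
python3 -m pendant '[[[0,0,0.03],[0,0,0],-1],[[0,0,0.03],[0,0,0],-1],[[0,0,0.03],[0,0,0],-1],[[0,0,0.03],[0,0,0],-1],[[0,0,0.03],[0,0,0],-1],[[0,0,0],[0,0,0],-1],[[0,0,0],[0,0,0],-1],[[0,0,0],[0,0,0],-1],[[0,0,0],[0,0,0],-1],[[0,0,0],[0,0,0],-1]]'; python3 f.py
```

```text
time: 11.08
tool_pos: [563.3, 93.4, 162.5]
tcp_rot: [3.142, 0.0, 0.237]
contact_force: [-0.8, -0.3, -3.7]
grip_width: 13.8
finger_force: 30.0
[563.28  93.37 162.49] [-0.83 -0.33 -3.67] [ 0.024 -0.092  0.034]
time: 11.92
tool_pos: [563.2, 93.3, 166.9]
tcp_rot: [3.142, 0.001, 0.237]
contact_force: [0.9, -0.3, -11.9]
grip_width: 13.6
finger_force: 30.0
[563.16  93.34 166.89] [  0.88  -0.31 -11.86] [-0.061 -0.23  -0.028]
```

```bash

python3 -m pendant '[[[0,0,0.03],[0,0,0],-1],[[0,0,0.03],[0,0,0],-1],[[0,0,0.03],[0,0,0],-1],[[0,0,0.03],[0,0,0],-1],[[0,0,0.03],[0,0,0],-1],[[0,0,0.02],[0,0,0],-1],[[0,0,0],[0,0,0],-1],[[0,0,0],[0,0,0],-1],[[0,0,0],[0,0,0],-1],[[0,0,0],[0,0,0],-1]]'; python3 f.py
python3 -m pendant '[[[0,0,0.02],[0,0,0],-1],[[0,0,0],[0,0,0],-1],[[0,0,0],[0,0,0],-1],[[0,0,0],[0,0,0],-1],[[0,0,0],[0,0,0],-1],[[0,0,0],[0,0,0],-1],[[0,0,0],[0,0,0],-1],[[0,0,0],[0,0,0],-1],[[0,0,0],[0,0,0],-1],[[0,0,0],[0,0,0],-1]]'; python3 f.py
```

```text
time: 12.75
tool_pos: [563.5, 93.4, 172.5]
tcp_rot: [3.141, -0.0, 0.237]
contact_force: [-0.2, 0.6, -8.1]
grip_width: 14.1
finger_force: 30.0
[563.46  93.38 172.5 ] [-0.18  0.64 -8.14] [-0.034  0.064  0.038]
time: 13.58
tool_pos: [563.4, 93.4, 172.8]
tcp_rot: [3.141, -0.0, 0.237]
contact_force: [0.5, -0.2, -8.7]
grip_width: 13.9
finger_force: 30.0
[563.38  93.36 172.8 ] [ 0.55 -0.21 -8.73] [ 0.131 -0.034 -0.018]
```

```bash

python3 -m pendant '[[[0,0,0.02],[0,0,0],-1],[[0,0,0],[0,0,0],-1],[[0,0,0],[0,0,0],-1],[[0,0,0],[0,0,0],-1],[[0,0,0],[0,0,0],-1],[[0,0,0],[0,0,0],-1],[[0,0,0],[0,0,0],-1],[[0,0,0],[0,0,0],-1],[[0,0,0],[0,0,0],-1],[[0,0,0],[0,0,0],-1]]'; python3 f.py
```

```text
time: 14.42
tool_pos: [563.2, 93.4, 173.1]
tcp_rot: [-3.142, 0.001, 0.237]
contact_force: [1.0, -0.0, -15.6]
grip_width: 13.9
finger_force: 30.0
[563.21  93.36 173.1 ] [  1.02  -0.03 -15.61] [ 0.053 -0.214  0.026]
```

```bash

python3 -m pendant '[[[0,0,0.012],[0,0,0],-1],[[0,0,0],[0,0,0],-1],[[0,0,0],[0,0,0],-1],[[0,0,0],[0,0,0],-1],[[0,0,0],[0,0,0],-1],[[0,0,0],[0,0,0],-1],[[0,0,0],[0,0,0],-1],[[0,0,0],[0,0,0],-1],[[0,0,0],[0,0,0],-1],[[0,0,0],[0,0,0],-1]]'; python3 f.py
python3 - <<'E'
from h import *
im=bot.capture("side");cv2.imwrite("pics/s2.png",cv2.resize(im[190:340,170:370],(800,600),interpolation=cv2.INTER_CUBIC))
E
```

```text
time: 15.25
tool_pos: [563.0, 93.3, 173.2]
tcp_rot: [-3.141, 0.001, 0.237]
contact_force: [1.6, -0.2, -24.8]
grip_width: 14.0
finger_force: 30.0
[563.02  93.33 173.25] [  1.6   -0.2  -24.85] [ 0.018 -0.412 -0.051]
```

View pics/s2.png

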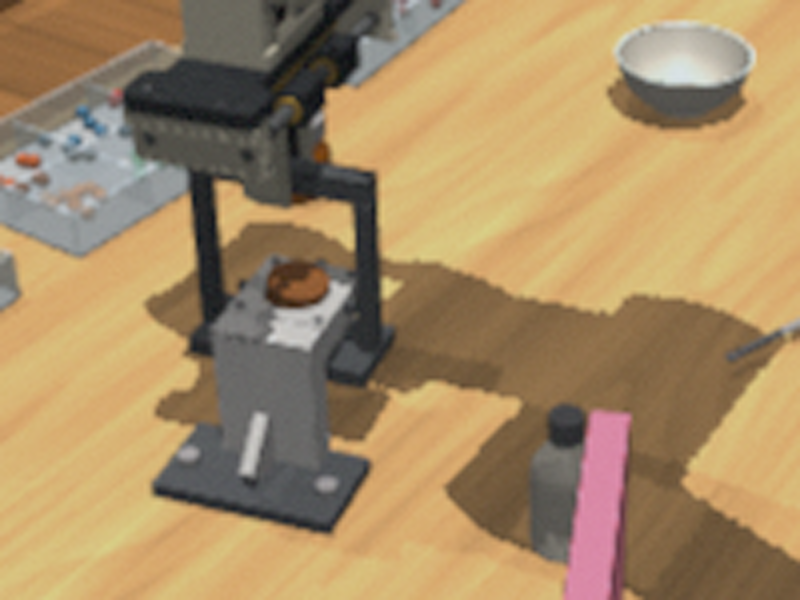

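The side crop shows the disc standing proud of the block at (298,283), still in its pocket, with the yoke around the block and the collar up against the underside. Now lowering and drawing out.

```bash

python3 -m pendant '[[[0,0,-0.05],[0,0,0],-1],[[0,0,-0.1],[0,0,0],-1],[[0,0,-0.13],[0,0,0],-1],[[0,0,-0.15],[0,0,0],-1],[[0,0,-0.15],[0,0,0],-1],[[0,0,-0.15],[0,0,0],-1],[[0,0,-0.15],[0,0,0],-1],[[0,0,-0.14],[0,0,0],-1],[[0,0,0],[0,0,0],-1],[[0,0,0],[0,0,0],-1]]'; python3 f.py
```

```text
time: 16.13
tool_pos: [563.2, 93.3, 142.8]
tcp_rot: [-3.142, 0.001, 0.237]
contact_force: [0.7, 0.8, -3.4]
grip_width: 14.0
finger_force: 30.0
[563.23  93.34 142.78] [ 0.7   0.8  -3.41] [ 0.059  0.044 -0.001]
```

```bash

python3 -m pendant '[[[0.08,-0.33,0],[0,0,0],-1],[[0.14,-0.6,0],[0,0,0],-1],[[0.16,-0.65,0],[0,0,0],-1],[[0.16,-0.65,0],[0,0,0],-1],[[0.16,-0.65,0],[0,0,0],-1],[[0.1,-0.65,0],[0,0,0],-1],[[-0.1,-0.65,0],[0,0,0],-1],[[-0.2,-0.65,0],[0,0,0],-1],[[-0.2,-0.65,0],[0,0,0],-1],[[-0.1,-0.4,0],[0,0,0],-1]]'
python3 -m pendant '[[[0,0,0],[0,0,0],-1],[[0,0,-0.1],[0,0,0],-1],[[0,0,-0.15],[0,0,0],-1],[[0,0,-0.15],[0,0,0],-1],[[0,0,-0.12],[0,0,0],-1],[[0,0,-0.08],[0,0,0],-1],[[0,0,-0.06],[0,0,0],-1],[[0,0,0],[0,0,0],-1],[[0,0,0],[0,0,0],-1],[[0,0,0],[0,0,0],-1]]'; python3 f.py
```

```text
time: 16.97
tool_pos: [568.9, -85.6, 143.4]
tcp_rot: [3.141, 0.0, 0.235]
contact_force: [1.2, -0.1, -3.6]
grip_width: 13.7
finger_force: 30.0
time: 17.8
tool_pos: [569.5, -83.0, 123.5]
tcp_rot: [3.141, -0.0, 0.237]
contact_force: [-0.0, -0.1, -4.6]
grip_width: 13.7
finger_force: 30.0
[569.49 -82.98 123.49] [-0.02 -0.11 -4.57] [-0.058 -0.034  0.007]
```

```bash

python3 -m pendant '[[[0,0,-0.03],[0,0,0],-1],[[0,0,-0.02],[0,0,0],-1],[[0,0,-0.02],[0,0,0],-1],[[0,0,-0.015],[0,0,0],-1],[[0,0,0],[0,0,0],-1],[[0,0,0],[0,0,0],-1],[[0,0,0],[0,0,0],-1],[[0,0,0],[0,0,0],-1],[[0,0,0],[0,0,0],-1],[[0,0,0],[0,0,0],-1]]'; python3 f.py
```

```text
time: 18.63
tool_pos: [569.4, -83.0, 121.0]
tcp_rot: [3.141, -0.0, 0.237]
contact_force: [-1.0, 0.2, 1.4]
grip_width: 13.9
finger_force: 30.0
[569.41 -83.03 121.03] [-0.99  0.21  1.36] [ 0.042  0.226 -0.021]
```

```bash

python3 -m pendant '[[[0,0,0],[0,0,0],-0.5],[[0,0,0],[0,0,0],-0.3],[[0,0,0],[0,0,0],0],[[0,0,0],[0,0,0],0],[[0,0,0],[0,0,0],0],[[0,0,0],[0,0,0],0],[[0,0,0.1],[0,0,0],0],[[0,0,0.3],[0,0,0],0],[[0,0,0.6],[0,0,0],0],[[0,0,0.7],[0,0,0],0]]'
python3 -m pendant '[[[0,0,0.8],[0,0,0],0],[[0,0,0.8],[0,0,0],0],[[0,0,0.8],[0,0,0],0],[[0,0,0.5],[0,0,0],0],[[0,-0.5,0],[0,0,0],0],[[0,-0.8,0],[0,0,0],0],[[0,-0.8,0],[0,0,0],0],[[0,-0.5,0],[0,0,0],0],[[0,0,0],[0,0,0],0],[[0,0,0],[0,0,0],0]]'; python3 - <<'E'
from h import *
a=bot.capture("side")[170:350,190:390];b=bot.capture("top")[150:300,180:380]
cv2.imwrite("pics/end.png",np.hstack([cv2.resize(a,(400,360)),cv2.resize(b,(400,360))]))
E
```

```text
time: 19.47
tool_pos: [568.8, -82.9, 172.1]
tcp_rot: [-3.141, 0.002, 0.237]
contact_force: [0.5, -1.4, 0.2]
grip_width: 45.7
finger_force: 0.0
time: 20.3
tool_pos: [569.2, -161.4, 259.0]
tcp_rot: [-3.141, -0.0, 0.235]
contact_force: [-0.1, 0.6, 0.1]
grip_width: 46.3
finger_force: 0.0
```

View pics/end.png

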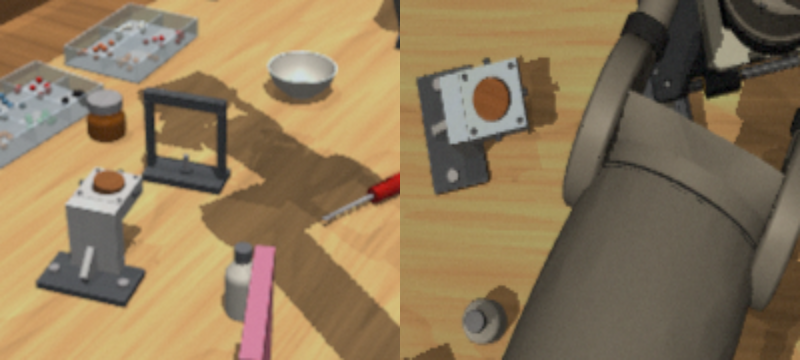

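The picture shows the disc raised in its pocket at (108,181), the yoke upright on its foot at (186,140) clear of the nest, and the other things where they were.

```bash
python3 -c "
from plant import bot
print(bot.close_job())"
```

```text
the job is handed in; nothing more can be done
None
```

The job is handed in at about 20 s: the disc stands up about 9 mm and is still in its pocket, the yoke is upright on the bench about 180 mm from the nest, and the upward push peaked at about 21 N.

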